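# Mark the pot's depth on the bench dibber

## Task

Mark the depth of the stoneware pot that stands under the lever dibber: press the lever down gently until its resistance firms up on the floor of the pot, hold it there for a moment, note how far the dibber came down, and let the lever all the way up. Then slide the brass marker collar down its rod to that same depth above the index pointer and let go of it, and check it by gently pressing the lever until it firms up once more: for a moment the marker must stand level with the pointer. Let the lever up again; do not lean on the pot or shift it, and leave the other things alone.

Things in the scene. Friction and masses are not known exactly. Their poses are not given: they have to be found in the camera images.
- press: The bench lever dibber: dark cast stand with a straddle base 205 x 170 mm, 220 mm tall, fixed to the bench. Origin on the bench under the axis of the upright ram, the middle of the pot. -x points to its front, where the lever sticks out; +x to its column, 85 mm behind the ram; +y to the depth rod, 85 mm from the ram; z up. 50 mm are free round the marker, but for the pointer; nothing is over it or the paddle.
- lever: The lever: two flat steel bars ending in a rubber paddle. Origin on its pivot, 85 mm behind the ram, 200 mm above the bench; it turns about the press's y. At rest it slopes up to the front by 0.30 rad; pressing turns it by up to 0.56 rad, the ram sinking 85 mm per rad. It moves freely at about 4 to 6 N on the paddle and springs back up when let go.
- lever_pad (a point): Middle of the upper face of the black rubber paddle (76 mm long, 37 wide, 18 thick), the place to press; it moves with the lever. 185 mm from the pivot; at rest about 263 mm above the bench. It sinks about 2.1 mm per mm of the ram. Once the dibber stands on the pot's floor its sprung nose gives: the force on the paddle then rises about 0.9 N per mm of paddle travel, 4 N per mm of ram at the pot.
- ram (a joint): How far the ram has come down, in m: 0 with the lever let up, at most 0.048. The steel dibber is clamped in the ram at a height that is not known, its nose hanging inside the pot; it meets the pot's floor somewhere between 0.011 and 0.034. The depth rod and the marker go down with the ram.
- marker: The marker: knurled brass collar, 28 mm across, 16 mm high, black groove round its middle. Origin: its centre, on the rod axis. z up. It slides only along the upright depth rod (8 mm thick, a black ring every 5 mm), held by about 3.5 N of friction. It starts with its groove 40 to 44 mm above the pointer. With the lever up, the rod's upper end is 214 mm above the bench.
- index_tip (a point): Tip of the index pointer, a thin steel finger fixed to the press's head, pointing level at the depth rod from 15 mm short of the rod's axis, 160 mm above the bench. With the lever up, the height of the marker's groove above this tip is the depth it marks: when the ram has sunk by that much, the groove is level with the tip.
- pot: The speckled stoneware pot under the dibber, loose, 75 mm high, 94 mm across the rim, 68 mm at the foot, wall 5 mm, floor 8 mm thick. Origin: centre of its underside. Its floor chips if the dibber presses on it with more than 24 N (about 16 N on the paddle).
- pot_spare: A second pot of the same kind, standing empty beside the press; bystander, origin at the centre of its underside.
- tray: Empty lime plastic tray, 280 x 180 x 45 mm; bystander, origin at the centre of its underside.
- cultivator: Folding steel hand cultivator with three tines, 260 mm long, lying on the bench; bystander, origin on the bench under its folding joint.
- bowl: White ceramic bowl, 144 mm across, 52 mm high; bystander, origin at the centre of its underside.
- funnel: Small aluminium funnel, 72 mm across, 70 mm high, mouth down in the bowl; bystander, origin at the centre of its mouth.
- bulb_a: Brown flower bulb, 42 mm across, 54 mm high, standing beside the press; bystander, origin at the centre of its underside.
- bulb_b: Another such bulb; bystander.
Mind the look-alikes: they are no part of the job. What is shaped like the pot but green, pink or purple is not meant.

How it is judged:
By the outcome, as a careful person would: the job done as asked, in the order asked, and still so for the second after the job is handed in, with the robot touching nothing.
It also fails if it takes over 54 s, if anything falls off the work surface, if the arm or the gripper's body presses on something with over 40 N, if the wrist force passes 120 N, or if a joint passes its speed limit or range.

## Robot

A 7-joint arm with a two-finger parallel gripper is mounted at the origin on the work surface. World frame = base frame: x ahead of the robot, y to its left, z up, the work surface at z = 0. Lengths are in mm, angles in rad, forces in N, time in s.
With the tool pointing down it reaches from about 425 to 875 mm from the base axis. Payload 4.7 kg.
Tool frame: the origin (TCP) lies midway between the tips of the shut fingers; the grasp point (between the pads) lies behind it (ctrl.grasp_offset is the z of the grasp point in the tool frame, in mm); z points along the fingers, y is the direction in which the jaws open and shut (so a half turn about z gives the same grasp; the last joint's range is limited). The gripper opens to 85 mm and grips with 20 to 120 N. Pads are 22 mm wide; open, the fingers measure 114 mm over their backs; the gripper's body (76 mm by 85 mm) begins 54 mm behind the grasp point. The pads swing forward as they close: fully open they stand 13 mm farther back than shut.
Start: joints at [-1.271, 0.321, -0.07, 1.45, 0.023, 1.371, -0.057], TCP at [183.278, 623.646, 231.349] pointing down, gripper open.
Joint ranges: [-2.86, 2.86], [-0.3, 2.09], [-1.38, 1.24], [0.06, 2.45], [-1.56, 4.7], [0.09, 2.05], [-2.69, 2.69]. Speed limits (rad/s): [2.57, 2.57, 3.14, 3.14, 3.14, 3.14, 3.14].

## Interface

Orientations are given as a unit quaternion [w, x, y, z].
In Python, from bench import sense, viewer, ctrl gives the robot as it stands.
- The arm moves only by the tool send_rows, never from a script. Its argument "motion" is a list of rows, each a list of 7 numbers: the turn, a rotation vector about the tool's x, y, z in degrees, then the shift along the tool's x, y, z in cm, then the closure, from 0 (fully open) to 1 (shut). A call has exactly 8 rows; each row is the pose to reach, as a shift and turn from the pose commanded when the call began, along the tool's axes at that moment; what a row does not reach only later rows make up. A row lasts 1/12 s, in which the tool goes at most 41.7 mm and 7.16 degrees, less where a joint would pass 70% of its speed; a pose out of reach is approached as far as the arm can. A call with a gripper value outside its range is refused whole. The fingers move at their own pace and stop on an object; "squeeze" is the grip in N (left out, the last holds). Time passes only in rows, so rows that repeat a pose let the fingers close, or fill a call up. It gives the time, the measured TCP pose, the force and the opening at its end, in the units of the state.
- sense(): the state, without advancing time (a new reading comes with each control period).
- viewer.camera(name): name is "side" or "top"; returns a dict with "img" (400x640x3 uint8, red, green, blue), "fov_y" (degrees; the focal length in pixels is half the picture's height over the tangent of half this angle, whatever the lens; pixels are square), "cx", "cy" (the principal point, pixels), "k1" (the pictures are not rectified: a ray, as slopes to the right and down, at radius r is drawn at 1 + k1 r^2 times it, then the intrinsics apply), "rvec" (rotation vector, rad) and "tvec" (3), from world to camera coordinates, as OpenCV has them. Camera axes: x right, y down, z forward; pixel columns grow to the right and rows downward; lengths in mm; the calibration is good to about 2 mm. A picture is of the moment at which its call begins. There is no depth.
- ctrl.sign_off(): hands the job in, once; it reports no verdict.
The state is a dict: "t": time; "joint_positions": joint angles; "qvel": joint speeds; "joint_efforts": joint torques, N m; "eef_pos": TCP position; "orientation": TCP orientation; "wrist_force": force on the tool from outside, world axes, zero at the start; "ft_torque": the same for the moment, N m; "opening": finger opening in mm.
Only numpy, scipy, OpenCV 4.12 (cv2) and the standard library are available. Lean on these libraries where they do the work, as an engineer would, in place of code of your own. Each camera call takes 0.05 s, during which the arm holds its last target. There are 200 camera calls.

## Working session

There is one attempt and no reset: what is moved stays moved. The work goes in short steps, Python scripts to look and compute and a tool call to move; the robot and the scene stay as the last step left them, time stands still between calls to the robot, and variables do not carry over. Pictures are saved under pics/ and viewed, about 8 in all and at most 12, crops included, and the job is handed in when it is done.

Besides the shell and the picture viewer there is one more tool, called as name(argument=value, ...), one argument or row to a line, values as JSON. send_rows: Moves the arm, as the interface text tells. Its arguments: {"type":"object","properties":{"motion":{"type":"array"},"squeeze":{"type":"number"}},"required":["motion"]}

```bash
ls; mkdir -p pics; cat > h.py <<'E'
import numpy as np, cv2
from scipy.spatial.transform import Rotation as R
from bench import sense, viewer, ctrl
def cam(n):
    c=viewer.camera(n); f=200/np.tan(np.radians(c["fov_y"])/2)
    c["K"]=np.array([[f,0,c["cx"]],[0,f,c["cy"]],[0,0,1.]]); c["D"]=np.array([c["k1"],0,0,0.])
    c["Rm"]=R.from_rotvec(np.ravel(c["rvec"])).as_matrix(); c["t"]=np.ravel(c["tvec"]); c["C"]=-c["Rm"].T@c["t"]; return c
def ray(c,u,v):
    p=cv2.undistortPoints(np.array([[[u,v]]],float),c["K"],c["D"])[0,0]
    d=c["Rm"].T@np.array([p[0],p[1],1]); return d/np.linalg.norm(d)
def plane(c,u,v,z):
    d=ray(c,u,v); return c["C"]+d*(z-c["C"][2])/d[2]
def proj(c,P):
    return cv2.projectPoints(np.array(P,float).reshape(-1,1,3),np.ravel(c["rvec"]).astype(float),c["t"].astype(float),c["K"],c["D"])[0][:,0]
def tri(c1,p1,c2,p2):
    d1,d2=ray(c1,*p1),ray(c2,*p2); A=np.stack([d1,-d2],1); s=np.linalg.lstsq(A,c2["C"]-c1["C"],rcond=None)[0]
    a,b=c1["C"]+d1*s[0],c2["C"]+d2*s[1]; return (a+b)/2,np.linalg.norm(a-b)
def save(c,n,box=None,s=1):
    im=c["img"][:,:,::-1]
    if box: x0,y0,x1,y1=box; im=im[y0:y1,x0:x1]
    cv2.imwrite("pics/"+n,cv2.resize(im,None,fx=s,fy=s,interpolation=cv2.INTER_CUBIC))
E
python3 - <<'E'
from h import *
s=cam("side");t=cam("top")
save(s,"s0.png");save(t,"t0.png")
for c in(s,t):print(c["C"],c["Rm"][2],c["fov_y"])
print(sense(),ctrl.grasp_offset)
E
```

```text
pics
[  66.96955945 1028.28276999  829.333773  ] [ 0.36825126 -0.77709705 -0.51040296] 49.305475655454025
[ 331.37162076  -18.34941124 1682.40620917] [ 0.1395226   0.0030105  -0.99021431] 46.891734936908364
{'t': 0.1, 'joint_positions': array([-1.27090371,  0.32174116, -0.07010409,  1.45157334,  0.02257591,
        1.37075714, -0.05689205]), 'qvel': array([ 0.00219784, -0.00126994,  0.00073825, -0.0013657 , -0.00148763,
       -0.00039034, -0.00040919]), 'joint_efforts': array([-2.77842764e-04, -4.94876504e+01, -3.84113146e-01, -3.15212631e+01,
        1.28776679e-02,  7.45652535e-03, -4.67677864e-06]), 'eef_pos': array([183.13807259, 623.17087935, 230.32779069]), 'orientation': array([-8.95112138e-05,  1.42385785e-01,  9.89810877e-01, -8.41297311e-04]), 'wrist_force': array([-0.46476051, -0.34539675,  0.37900343]), 'ft_torque': array([0.02816456, 0.01262323, 0.06012668]), 'opening': 85.49029828918403} -18.700000000000003
```

View pics/s0.png

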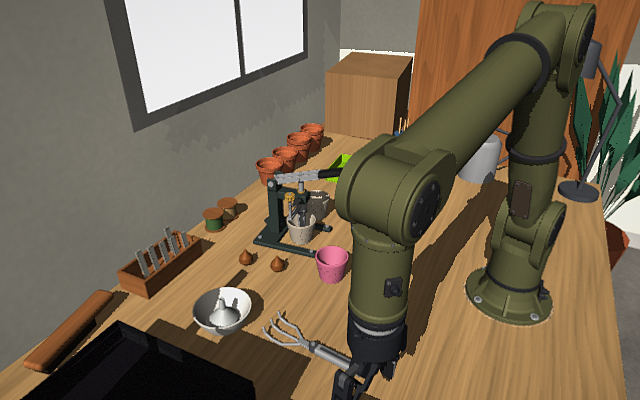

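View pics/t0.png

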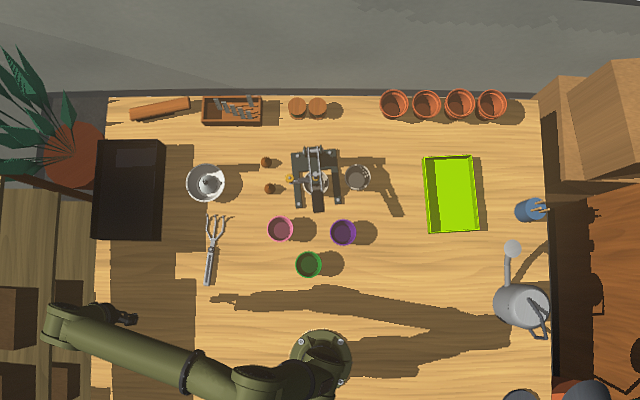

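The side view shows the press at about (290,215), with the marker and rod near (290,200) and the paddle partly behind the arm. The top view shows the press at (316,180), its paddle towards the robot at about (318,203) and the rod on the left at (290,180).

```bash
python3 - <<'E'
from h import *
s=cam("side");t=cam("top")
a=cv2.resize(s["img"][160:260,230:360],None,fx=6,fy=6,interpolation=cv2.INTER_CUBIC)[:,:,::-1]
b=cv2.resize(t["img"][135:225,255:385],None,fx=6,fy=6,interpolation=cv2.INTER_CUBIC)[:,:,::-1]
cv2.imwrite("pics/s1.png",a);cv2.imwrite("pics/t1.png",b)
E
```

```text
(no output)
```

View pics/s1.png

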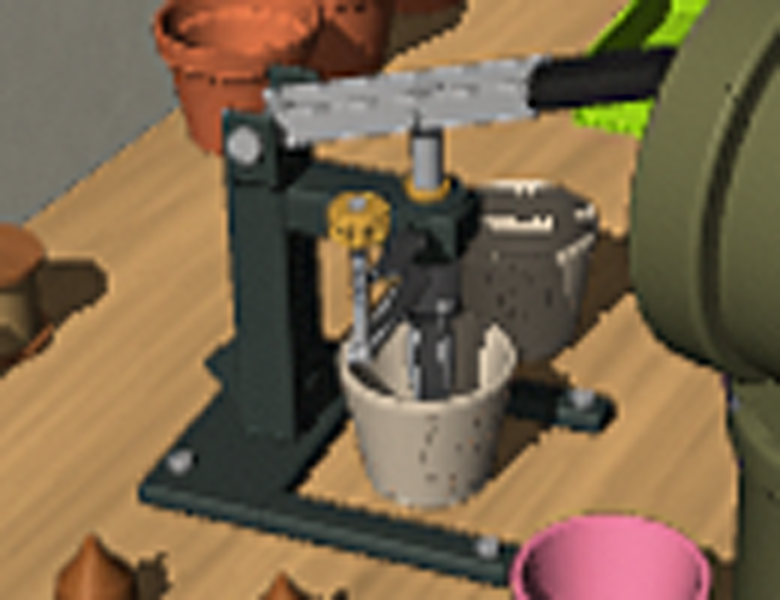

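View pics/t1.png

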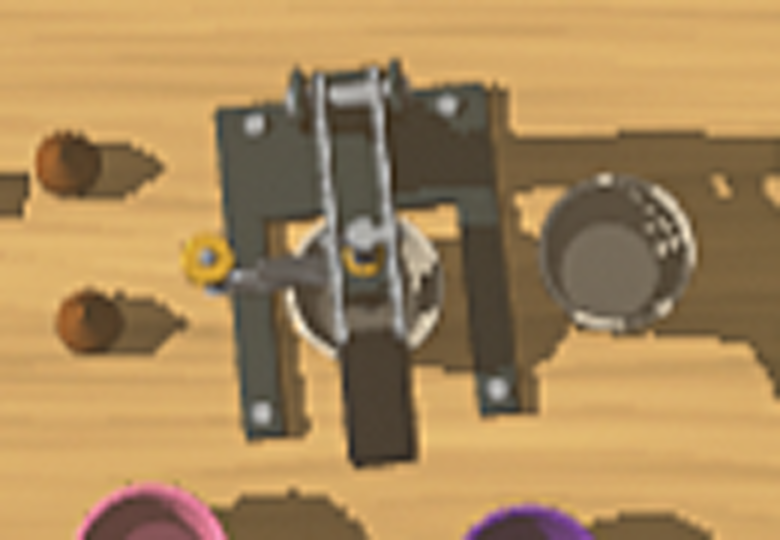

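The side crop shows the marker collar at crop (358,220), full-image (289.7,196.7), with the pointer just below and behind it. The top crop puts the paddle middle at full-image (318.4,201.8), the marker at (289.7,177.9) and the pivot at (313.3,150).

```bash
python3 - <<'E'
from h import *
s=cam("side");t=cam("top")
m=[]
for c,(x0,y0,x1,y1) in((s,(283,188,300,210)),(t,(283,171,297,184))):
    hsv=cv2.cvtColor(c["img"],cv2.COLOR_RGB2HSV)
    k=cv2.inRange(hsv,(18,130,90),(30,255,255))[y0:y1,x0:x1]
    v,u=np.nonzero(k); m.append((u.mean()+x0,v.mean()+y0)); print(len(u),m[-1],u.min()+x0,u.max()+x0,v.min()+y0,v.max()+y0)
print("marker tri",tri(s,m[0],t,m[1]), "top at 210",plane(t,*m[1],210))
f=lambda x,y:(x/6+255-.5+1/12,y/6+135-.5+1/12)
pad=[plane(t,*f(x,y),z) for x,y,z in((345,338,254),(410,338,254),(352,463,274),(415,460,274))]
for q in pad: print("pad",q)
print("mid",np.mean(pad,0))
piv=plane(t,*f(350,92),205);print("piv",piv)
for x,y in((255,125),(447,105),(262,412),(497,388)):print("bolt",plane(t,*f(x,y),12))
for x,y,z in((365,285,75),):print("pot",plane(t,*f(x,y),z))
E
```

```text
84 (np.float64(290.1904761904762), np.float64(195.96428571428572)) 284 299 189 201
69 (np.float64(288.5217391304348), np.float64(177.4927536231884)) 283 293 171 183
marker tri (array([618.31802079, 106.51061958, 205.68400327]), np.float64(1.1544169106954054)) top at 210 [618.01784201 106.38275586 210.        ]
pad [567.15166439  27.70337988 254.        ]
pad [567.44678332  -6.30529336 254.        ]
pad [498.96002756  22.621207   274.        ]
pad [500.79704701  -9.65683242 274.        ]
mid [533.58888057   8.59061528 264.        ]
piv [712.12480752  28.39037398 205.        ]
bolt [740.38766357  93.09221888  12.        ]
bolt [754.07059791 -25.75960078  12.        ]
bolt [560.94678338  85.52963934  12.        ]
bolt [576.99583452 -57.65181605  12.        ]
pot [628.51301523  22.08494174  75.        ]
```

send_rows(
  motion=[
    [0,0,-7,-3,-3,-4,1],
    [0,0,-14,-7,-7,-8,1],
    [0,0,-22.7,-50.8,-49.2,-9,1],
    [0,0,-22.7,-50.8,-49.2,-9,1],
    [0,0,-22.7,-50.8,-49.2,-9,1],
    [0,0,-22.7,-50.8,-49.2,-9,1],
    [0,0,-22.7,-50.8,-49.2,-9,1],
    [0,0,-22.7,-50.8,-49.2,-9,1],
  ],
  squeeze=20,
)

```text
t: 0.97
eef_pos: [337.9, 348.8, 299.3]
orientation: [0.0, -0.055, 0.998, 0.0]
wrist_force: [0.3, -0.0, 0.1]
opening: -0.0
```

```bash
cat >> h.py <<'E'
def go(P,yaw=None):
    "shift in tool cm (and remaining tool-z turn so that tool y lies at yaw deg) from measured pose"
    s=sense(); q=s["orientation"]; M=R.from_quat([q[1],q[2],q[3],q[0]]).as_matrix()
    print("t",round(s["t"],2),"pos",s["eef_pos"].round(2),"shift cm",(M.T@(np.array(P)-s["eef_pos"])/10).round(2),
      "tooly yaw",np.degrees(np.arctan2(M[1,1],M[0,1])).round(2),"tilt z",M[:,2].round(3),"F",s["wrist_force"].round(2),"open",round(s["opening"],1))
E
python3 -c "
from h import *
go([532,8.5,300])"
```

```text
t 0.97 pos [337.85 348.78 299.33] shift cm [-15.55 -35.96  -0.08] tooly yaw 96.33 tilt z [ 0.     0.001 -1.   ] F [ 0.34 -0.04  0.13] open -0.0
```

send_rows(
  motion=[
    [0,0,0,-1.6,-3.6,0,1],
    [0,0,0,-14,-33,0,1],
    [0,0,0,-14,-33,0,1],
    [0,0,0,-14,-33,0,1],
    [0,0,0,-14,-33,0,1],
    [0,0,0,-14,-33,0,1],
    [0,0,0,-14,-33,0,1],
    [0,0,0,-14,-33,0,1],
  ],
)

```text
t: 1.63
eef_pos: [499.9, 60.2, 299.4]
orientation: [0.001, -0.055, 0.998, 0.0]
wrist_force: [0.5, -0.1, -0.7]
opening: 0.2
```

```bash
python3 -c "
from h import *
go([532,8.5,300])"
```

```text
t 1.63 pos [499.87  60.2  299.41] shift cm [-2.62 -5.49 -0.06] tooly yaw 96.34 tilt z [ 0.001  0.001 -1.   ] F [ 0.48 -0.09 -0.69] open 0.2
```

send_rows(
  motion=[
    [0,0,0,-1.5,-3,0,1],
    [0,0,0,-1.5,-3,0,1],
    [0,0,0,-1.5,-3,1,1],
    [0,0,0,-1.5,-3,2,1],
    [0,0,0,-1.5,-3,2,1],
    [0,0,0,-1.5,-3,2,1],
    [0,0,0,-1.5,-3,2,1],
    [0,0,0,-1.5,-3,2,1],
  ],
)

```text
t: 2.3
eef_pos: [517.5, 34.9, 279.3]
orientation: [0.0, -0.056, 0.998, 0.0]
wrist_force: [0.7, 0.4, -0.4]
opening: -0.1
```

```bash
python3 -c "
from h import *
s=cam('side');t=cam('top');go([532,8.5,280])
a=cv2.resize(s['img'][130:250,230:380],None,fx=5,fy=5,interpolation=cv2.INTER_CUBIC)[:,:,::-1]
cv2.imwrite('pics/s2.png',a)"
```

```text
t 2.4 pos [517.62  34.51 279.41] shift cm [-1.14 -2.75 -0.06] tooly yaw 96.38 tilt z [ 0.001  0.    -1.   ] F [ 0.26 -0.42  0.47] open 0.1
```

View pics/s2.png

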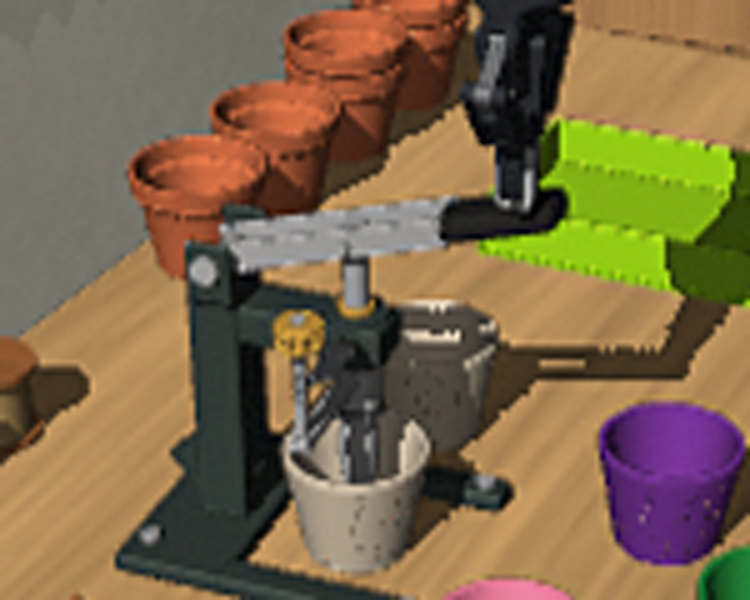

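The view shows the shut fingertips at crop (515,205), just above the paddle but not yet centred across it. The lever is at rest and the dibber hangs in the pot.

send_rows(
  motion=[
    [0,0,0,-1.15,-2.75,0,1],
    [0,0,0,-1.15,-2.75,0,1],
    [0,0,0,-1.15,-2.75,0,1],
    [0,0,0,-1.15,-2.75,0.3,1],
    [0,0,0,-1.15,-2.75,0.6,1],
    [0,0,0,-1.15,-2.75,0.8,1],
    [0,0,0,-1.15,-2.75,0.9,1],
    [0,0,0,-1.15,-2.75,0.9,1],
  ],
)

```text
t: 3.07
eef_pos: [531.7, 8.4, 269.6]
orientation: [-0.0, -0.056, 0.998, 0.0]
wrist_force: [0.2, -0.1, -1.0]
opening: 0.6
```

send_rows(
  motion=[
    [0,0,0,0,0,0.05,1],
    [0,0,0,0,0,0.1,1],
    [0,0,0,0,0,0.15,1],
    [0,0,0,0,0,0.2,1],
    [0,0,0,0,0,0.2,1],
    [0,0,0,0,0,0.2,1],
    [0,0,0,0,0,0.2,1],
    [0,0,0,0,0,0.2,1],
  ],
)

```text
t: 3.73
eef_pos: [532.1, 8.0, 268.4]
orientation: [0.0, -0.055, 0.998, 0.0]
wrist_force: [-1.9, 0.4, 2.7]
opening: -0.1
```

```bash
python3 -c "
from h import *
go([532,8.5,265])"
```

```text
t 3.73 pos [532.1    7.99 268.35] shift cm [0.   0.05 0.34] tooly yaw 96.33 tilt z [ 0.  0. -1.] F [-1.89  0.42  2.75] open -0.1
```

send_rows(
  motion=[
    [0,0,0,0,0,0.3,1],
    [0,0,0,0,0,0.6,1],
    [0,0,0,0,0,0.9,1],
    [0,0,0,0,0,1.2,1],
    [0,0,0,0,0,1.5,1],
    [0,0,0,0,0,1.8,1],
    [0,0,0,0,0,2.0,1],
    [0,0,0,0,0,2.0,1],
  ],
)

```text
t: 4.4
eef_pos: [531.7, 7.8, 247.4]
orientation: [-0.0, -0.055, 0.998, -0.0]
wrist_force: [-3.1, 0.1, 4.9]
opening: -0.2
```

send_rows(
  motion=[
    [0,0,0,0,0,0.1,1],
    [0,0,0,0,0,0.2,1],
    [0,0,0,0,0,0.3,1],
    [0,0,0,0,0,0.4,1],
    [0,0,0,0,0,0.5,1],
    [0,0,0,0,0,0.5,1],
    [0,0,0,0,0,0.5,1],
    [0,0,0,0,0,0.5,1],
  ],
)

```text
t: 5.07
eef_pos: [532.0, 7.9, 243.1]
orientation: [0.0, -0.055, 0.998, 0.0]
wrist_force: [-3.1, -0.8, 4.7]
opening: -0.3
```

send_rows(
  motion=[
    [0,0,0,0,0,0.1,1],
    [0,0,0,0,0,0.2,1],
    [0,0,0,0,0,0.3,1],
    [0,0,0,0,0,0.4,1],
    [0,0,0,0,0,0.5,1],
    [0,0,0,0,0,0.5,1],
    [0,0,0,0,0,0.5,1],
    [0,0,0,0,0,0.5,1],
  ],
)

```text
t: 5.73
eef_pos: [532.0, 7.9, 238.0]
orientation: [0.0, -0.055, 0.998, 0.0]
wrist_force: [-3.7, -0.7, 5.0]
opening: -0.0
```

send_rows(
  motion=[
    [0,0,0,0,0,0.1,1],
    [0,0,0,0,0,0.2,1],
    [0,0,0,0,0,0.3,1],
    [0,0,0,0,0,0.4,1],
    [0,0,0,0,0,0.4,1],
    [0,0,0,0,0,0.4,1],
    [0,0,0,0,0,0.4,1],
    [0,0,0,0,0,0.4,1],
  ],
)

```text
t: 6.4
eef_pos: [532.0, 7.9, 234.1]
orientation: [-0.0, -0.055, 0.998, 0.0]
wrist_force: [-3.3, -0.7, 4.4]
opening: -0.1
```

send_rows(
  motion=[
    [0,0,0,0,0,0.1,1],
    [0,0,0,0,0,0.2,1],
    [0,0,0,0,0,0.3,1],
    [0,0,0,0,0,0.4,1],
    [0,0,0,0,0,0.5,1],
    [0,0,0,0,0,0.5,1],
    [0,0,0,0,0,0.5,1],
    [0,0,0,0,0,0.5,1],
  ],
)

```text
t: 7.07
eef_pos: [532.0, 7.9, 229.0]
orientation: [-0.0, -0.055, 0.998, 0.0]
wrist_force: [-3.0, -0.3, 5.5]
opening: -0.1
```

send_rows(
  motion=[
    [0,0,0,0,0,0.1,1],
    [0,0,0,0,0,0.2,1],
    [0,0,0,0,0,0.3,1],
    [0,0,0,0,0,0.4,1],
    [0,0,0,0,0,0.4,1],
    [0,0,0,0,0,0.4,1],
    [0,0,0,0,0,0.4,1],
    [0,0,0,0,0,0.4,1],
  ],
)

```text
t: 7.73
eef_pos: [532.0, 8.0, 225.1]
orientation: [0.0, -0.055, 0.998, 0.0]
wrist_force: [-3.2, 0.1, 5.2]
opening: 0.1
```

send_rows(
  motion=[
    [0,0,0,0,0,0.1,1],
    [0,0,0,0,0,0.2,1],
    [0,0,0,0,0,0.3,1],
    [0,0,0,0,0,0.4,1],
    [0,0,0,0,0,0.4,1],
    [0,0,0,0,0,0.4,1],
    [0,0,0,0,0,0.4,1],
    [0,0,0,0,0,0.4,1],
  ],
)

```text
t: 8.4
eef_pos: [532.0, 8.0, 221.1]
orientation: [0.0, -0.055, 0.998, 0.0]
wrist_force: [-4.6, -0.4, 5.0]
opening: -0.1
```

send_rows(
  motion=[
    [0,0,0,0,0,0.1,1],
    [0,0,0,0,0,0.2,1],
    [0,0,0,0,0,0.3,1],
    [0,0,0,0,0,0.4,1],
    [0,0,0,0,0,0.4,1],
    [0,0,0,0,0,0.4,1],
    [0,0,0,0,0,0.4,1],
    [0,0,0,0,0,0.4,1],
  ],
)

```text
t: 9.07
eef_pos: [532.0, 7.9, 217.1]
orientation: [-0.0, -0.055, 0.998, 0.0]
wrist_force: [-3.9, 0.4, 5.6]
opening: 0.6
```

send_rows(
  motion=[
    [0,0,0,0,0,0.1,1],
    [0,0,0,0,0,0.2,1],
    [0,0,0,0,0,0.3,1],
    [0,0,0,0,0,0.4,1],
    [0,0,0,0,0,0.4,1],
    [0,0,0,0,0,0.4,1],
    [0,0,0,0,0,0.4,1],
    [0,0,0,0,0,0.4,1],
  ],
)

```text
t: 9.73
eef_pos: [532.0, 7.9, 213.0]
orientation: [-0.0, -0.055, 0.998, 0.0]
wrist_force: [-4.5, -0.8, 4.7]
opening: 0.0
```

send_rows(
  motion=[
    [0,0,0,0,0,0.1,1],
    [0,0,0,0,0,0.2,1],
    [0,0,0,0,0,0.3,1],
    [0,0,0,0,0,0.4,1],
    [0,0,0,0,0,0.4,1],
    [0,0,0,0,0,0.4,1],
    [0,0,0,0,0,0.4,1],
    [0,0,0,0,0,0.4,1],
  ],
)

```text
t: 10.4
eef_pos: [531.9, 7.9, 209.0]
orientation: [-0.0, -0.055, 0.998, 0.0]
wrist_force: [-3.5, -0.6, 4.8]
opening: 0.0
```

send_rows(
  motion=[
    [0,0,0,0,0,0.1,1],
    [0,0,0,0,0,0.2,1],
    [0,0,0,0,0,0.3,1],
    [0,0,0,0,0,0.4,1],
    [0,0,0,0,0,0.4,1],
    [0,0,0,0,0,0.4,1],
    [0,0,0,0,0,0.4,1],
    [0,0,0,0,0,0.4,1],
  ],
)

```text
t: 11.07
eef_pos: [532.0, 7.9, 205.5]
orientation: [0.0, -0.055, 0.998, 0.0]
wrist_force: [-4.5, -0.7, 7.6]
opening: -0.1
```

send_rows(
  motion=[
    [0,0,0,0,0,0.1,1],
    [0,0,0,0,0,0.2,1],
    [0,0,0,0,0,0.3,1],
    [0,0,0,0,0,0.4,1],
    [0,0,0,0,0,0.4,1],
    [0,0,0,0,0,0.4,1],
    [0,0,0,0,0,0.4,1],
    [0,0,0,0,0,0.4,1],
  ],
)

```text
t: 11.73
eef_pos: [531.9, 7.9, 202.0]
orientation: [0.0, -0.055, 0.998, 0.0]
wrist_force: [-6.2, -0.5, 10.4]
opening: 0.2
```

```bash
cat >> h.py <<'E'
def yel(c,box):
    x0,y0,x1,y1=box; h=cv2.cvtColor(c["img"],cv2.COLOR_RGB2HSV)
    k=cv2.inRange(h,(18,130,90),(30,255,255)); n,l,st,ce=cv2.connectedComponentsWithStats(k)
    return [(st[i].tolist(),ce[i].round(2).tolist()) for i in range(1,n) if st[i,4]>8 and x0<ce[i,0]<x1 and y0<ce[i,1]<y1]
E
python3 -c "
from h import *
s=cam('side');t=cam('top');save(s,'s3.png',(250,160,350,260),6)
go([532,8.5,240])
print(yel(s,(270,170,310,230)))
for z in (202,175,172): print(z,proj(s,[618.1,105.5,z]))"
```

```text
t 11.83 pos [531.91   7.92 202.01] shift cm [-0.02  0.06 -3.8 ] tooly yaw 96.32 tilt z [ 0.     0.001 -1.   ] F [-5.94 -1.39  9.99] open -0.2
[([298, 191, 6, 3, 11], [300.27, 192.27]), ([285, 201, 10, 10, 75], [289.33, 205.19])]
202 [[290.27328937 196.89947584]]
175 [[290.54619273 204.99920695]]
172 [[290.57612946 205.88820418]]
```

View pics/s3.png

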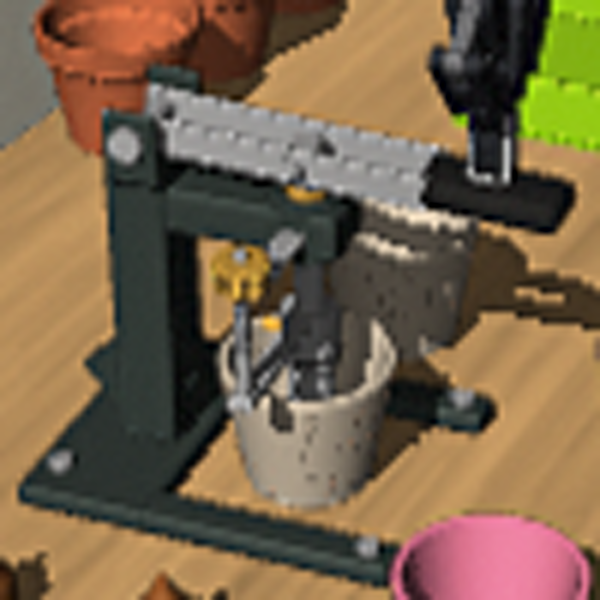

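The lever now slopes down at the paddle, crop (500,190). The marker has sunk to crop (240,270), about 8–9 px, which fits 26–29 mm, and the pot has not moved. The kink was at about z=208.5, so the depth is about 25.7 mm. Next I let the lever up.

send_rows(
  motion=[
    [0,0,0,0,0,-0.5,1],
    [0,0,0,0,0,-1.5,1],
    [0,0,0,0,0,-2.7,1],
    [0,0,0,0,0,-4,1],
    [0,0,0,0,0,-5.3,1],
    [0,0,0,0,0,-6.5,1],
    [0,0,0,0,0,-7.5,0.81],
    [0,0,0,0,0,-7.7,0.81],
  ],
)

```text
t: 12.5
eef_pos: [532.4, 7.9, 279.7]
orientation: [0.001, -0.055, 0.998, 0.0]
wrist_force: [-0.3, 0.9, -0.2]
opening: 16.3
```

send_rows(
  motion=[
    [0,0,0,0,0,0,0.81],
    [0,0,0,0,0,0.2,0.81],
    [0,0,0,0,0,0.5,0.81],
    [0,0,0,0,0,0.6,0.81],
    [0,0,0,0,0,0.7,0.81],
    [0,0,0,0,0,0.8,0.81],
    [0,0,0,0,0,0.8,0.81],
    [0,0,0,0,0,0.8,0.81],
  ],
)

```text
t: 13.17
eef_pos: [531.9, 7.9, 269.9]
orientation: [-0.0, -0.055, 0.998, -0.0]
wrist_force: [0.1, 0.3, 0.6]
opening: 16.1
```

```bash
python3 -c "
from h import *
go([532,8.5,268])"
```

```text
t 13.17 pos [531.93   7.9  269.87] shift cm [-0.01  0.06  0.19] tooly yaw 96.32 tilt z [-0. -0. -1.] F [0.14 0.33 0.55] open 16.1
```

send_rows(
  motion=[
    [0,0,0,0,0,0.1,0.81],
    [0,0,0,0,0,0.2,0.81],
    [0,0,0,0,0,0.2,0.81],
    [0,0,0,0,0,0.2,0.81],
    [0,0,0,0,0,0.2,0.81],
    [0,0,0,0,0,0.2,0.81],
    [0,0,0,0,0,0.2,0.81],
    [0,0,0,0,0,0.2,0.81],
  ],
)

```text
t: 13.83
eef_pos: [532.1, 7.9, 268.4]
orientation: [0.0, -0.055, 0.998, 0.0]
wrist_force: [-1.1, 0.0, 5.2]
opening: 16.5
```

send_rows(
  motion=[
    [0,0,0,0,0,0.05,0.81],
    [0,0,0,0,0,0.1,0.81],
    [0,0,0,0,0,0.1,0.81],
    [0,0,0,0,0,0.1,0.81],
    [0,0,0,0,0,0.1,0.81],
    [0,0,0,0,0,0.1,0.81],
    [0,0,0,0,0,0.1,0.81],
    [0,0,0,0,0,0.1,0.81],
  ],
)

```text
t: 14.5
eef_pos: [532.0, 7.9, 267.0]
orientation: [-0.0, -0.055, 0.998, 0.0]
wrist_force: [-2.0, -0.9, 5.9]
opening: 16.1
```

send_rows(
  motion=[
    [0,0,0,0,0,-0.5,0.81],
    [0,0,0,0,0,-1.2,0.81],
    [0,0,0,0,0,-2,0.81],
    [0,0,0,-2,2,-2.5,0.81],
    [0,0,0,-4,4,-2.5,0.81],
    [0,0,0,-5,6,-2.5,0.81],
    [0,0,0,-5,6,-2.5,0.81],
    [0,0,0,-5,6,-2.5,0.81],
  ],
)

```text
t: 15.17
eef_pos: [575.3, 74.9, 291.7]
orientation: [-0.0, -0.057, 0.998, -0.0]
wrist_force: [-0.0, -0.7, -0.5]
opening: 16.5
```

```bash
python3 -c "
from h import *
s=cam('side');t=cam('top')
go([618.2,105,230])
print(yel(s,(270,170,310,230)));y=yel(t,(270,160,325,190));print(y)
for st,ce in y: print(plane(t,*ce,208))
im=np.hstack([cv2.resize(c['img'][y0:y0+50,x0:x0+40],None,fx=10,fy=10,interpolation=cv2.INTER_CUBIC) for c,x0,y0 in((s,275,175),(t,270,152))])
cv2.imwrite('pics/m4.png',im[:,:,::-1])"
```

```text
t 15.27 pos [575.06  72.16 292.2 ] shift cm [-4.65  2.8   6.22] tooly yaw 96.28 tilt z [ 0.    -0.001 -1.   ] F [-0.13  0.18  0.4 ] open 16.2
[([297, 189, 8, 5, 18], [300.22, 191.5]), ([284, 192, 11, 10, 76], [289.37, 196.49])]
[]
```

View pics/m4.png

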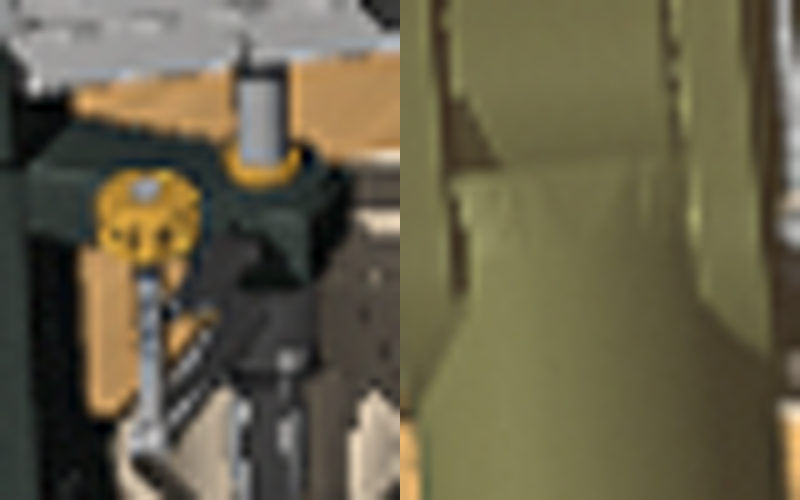

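The collar is at side crop (148,215), with the rod end just proud of its top and the lever up. The arm now hides the top view, so I use the stored first top picture for the cross-check.

```bash
python3 -c "
from h import *
s=cam('side');t=cam('top')
t0=dict(t);t0['img']=cv2.imread('pics/t0.png')[:,:,::-1].copy()
for st,ce in yel(t0,(270,160,325,190)):print(st,ce,plane(t,*ce,211))
print('tri rod top/collar top',tri(s,(289.4,194.0),t,(289.3,177.6)))
for P in([618.2,105,203],[618.2,102,203],[622,104,203],[618,104,214]):print(P,proj(s,P),proj(t,P))
go([618.2,104,230])"
```

```text
[301, 171, 7, 6, 11] [303.91, 173.27] [632.20542184  56.46496046 211.        ]
[280, 172, 14, 16, 95] [287.83, 179.52] [611.10189692 108.40695873 211.        ]
[312, 176, 7, 5, 17] [315.18, 178.47] [615.29088382  19.57895377 211.        ]
tri rod top/collar top (array([619.25258399, 104.53820642, 210.31089215]), np.float64(3.4917485302187563))
[618.2, 105, 203] [[290.32030115 196.50907409]] [[289.11759736 177.85214254]]
[618.2, 102, 203] [[290.84604909 196.03684962]] [[290.03406952 177.85910226]]
[622, 104, 203] [[289.3360029  196.04548222]] [[289.44736654 176.71265995]]
[618, 104, 214] [[290.44521444 193.0151098 ]] [[289.15559151 177.26715794]]
t 15.37 pos [574.98  71.68 292.39] shift cm [-4.64  2.75  6.24] tooly yaw 96.22 tilt z [ 0. -0. -1.] F [-0.22 -0.86  0.19] open 16.2
```

send_rows(
  motion=[
    [0,0,0,-2.4,1.4,0,0.81],
    [0,0,0,-4.78,2.75,0,0.81],
    [0,0,0,-4.78,2.75,1,0.81],
    [0,0,0,-4.78,2.75,3,0.81],
    [0,0,0,-4.78,2.75,5,0.81],
    [0,0,0,-4.78,2.75,6.4,0.81],
    [0,0,0,-4.78,2.75,6.4,0.81],
    [0,0,0,-4.78,2.75,6.4,0.81],
  ],
)

```text
t: 16.03
eef_pos: [619.0, 104.8, 227.7]
orientation: [-0.001, -0.055, 0.999, -0.0]
wrist_force: [-0.2, 0.5, 1.4]
opening: 16.6
```

```bash
python3 -c "
from h import *
s=cam('side');go([619.5,104.3,215])
save(s,'s5.png',(265,160,325,220),10)"
```

```text
t 16.08 pos [619.72 105.01 228.92] shift cm [ 0.03 -0.07  1.39] tooly yaw 96.27 tilt z [ 0.001  0.    -1.   ] F [-0.14  0.33  0.25] open 16.5
```

View pics/s5.png

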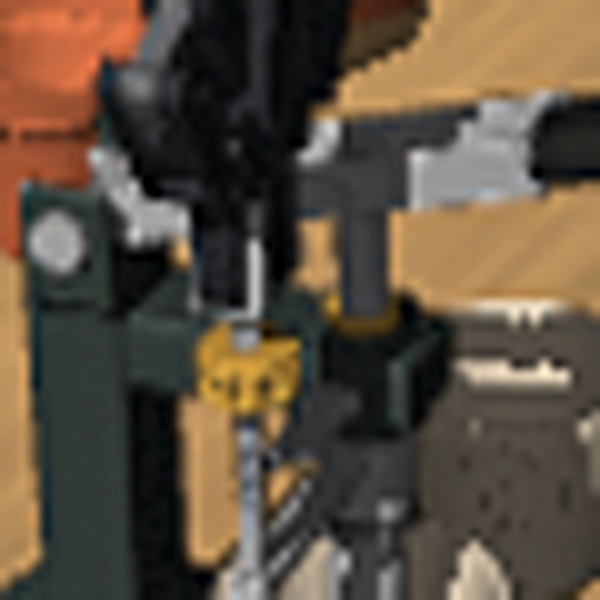

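The near finger's tip is at crop (225,310) and the rod end at (245,328). The fingers straddle the rod to within about 3 mm. I nudge them slightly, widen the gap a little, and feel downwards.

send_rows(
  motion=[
    [0,0,0,-0.2,0,0,0.79],
    [0,0,0,-0.2,0.05,0,0.79],
    [0,0,0,-0.2,0.05,0.5,0.79],
    [0,0,0,-0.2,0.05,1,0.79],
    [0,0,0,-0.2,0.05,1.3,0.79],
    [0,0,0,-0.2,0.05,1.5,0.79],
    [0,0,0,-0.2,0.05,1.6,0.79],
    [0,0,0,-0.2,0.05,1.6,0.79],
  ],
)

```text
t: 16.75
eef_pos: [621.3, 106.4, 211.7]
orientation: [-0.0, -0.055, 0.998, -0.0]
wrist_force: [0.1, -0.3, 0.1]
opening: 18.1
```

send_rows(
  motion=[
    [0,0,0,0,0,0.05,0.79],
    [0,0,0,0,0,0.1,0.79],
    [0,0,0,0,0,0.2,0.79],
    [0,0,0,0,0,0.3,0.79],
    [0,0,0,0,0,0.3,0.79],
    [0,0,0,0,0,0.3,0.79],
    [0,0,0,0,0,0.3,0.79],
    [0,0,0,0,0,0.3,0.79],
  ],
)

```text
t: 17.42
eef_pos: [621.6, 106.4, 209.3]
orientation: [0.0, -0.055, 0.998, 0.0]
wrist_force: [-0.8, 0.7, 3.5]
opening: 18.1
```

send_rows(
  motion=[
    [0,0,0,0,0,0.2,0.79],
    [0,0,0,0,0,0.5,0.79],
    [0,0,0,0,0,0.8,0.79],
    [0,0,0,0,0,1.1,0.79],
    [0,0,0,0,0,1.3,0.79],
    [0,0,0,0,0,1.4,0.79],
    [0,0,0,0,0,1.4,0.79],
    [0,0,0,0,0,1.4,0.79],
  ],
)

```text
t: 18.08
eef_pos: [621.3, 106.4, 194.5]
orientation: [-0.0, -0.055, 0.998, -0.0]
wrist_force: [0.9, 0.3, 0.6]
opening: 18.0
```

```bash
python3 -c "
from h import *
s=cam('side');go([621.5,106.4,193.6]);print(yel(s,(270,170,310,230)))
for z in(196,187): print(proj(s,[621,105,z]))
save(s,'s6.png',(265,160,325,220),10)"
```

```text
t 18.13 pos [621.22 106.39 194.47] shift cm [-0.03 -0.    0.09] tooly yaw 96.33 tilt z [-0.001 -0.    -1.   ] F [ 1.   -0.28  0.41] open 17.8
[([285, 199, 10, 8, 38], [289.97, 203.11])]
[[289.53872384 198.40060499]]
[[289.63274639 201.10509123]]
```

View pics/s6.png

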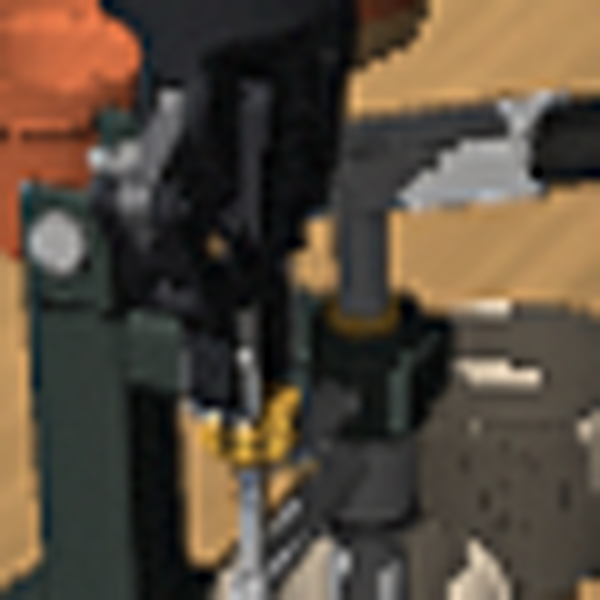

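The collar has been pushed down to crop (250,440), with the near finger on its top at (205,405) and the rod between the fingers.

send_rows(
  motion=[
    [0,0,0,0,0,0.03,0.79],
    [0,0,0,0,0,0.05,0.79],
    [0,0,0,0,0,0.05,0.79],
    [0,0,0,0,0,0.05,0.79],
    [0,0,0,0,0,0.05,0.79],
    [0,0,0,0,0,0.05,0.79],
    [0,0,0,0,0,0.05,0.79],
    [0,0,0,0,0,0.05,0.79],
  ],
)

```text
t: 18.8
eef_pos: [621.3, 106.4, 194.5]
orientation: [-0.0, -0.055, 0.998, 0.0]
wrist_force: [-1.3, -0.2, 2.1]
opening: 17.9
```

send_rows(
  motion=[
    [0,0,0,0,0,0.04,0.79],
    [0,0,0,0,0,0.08,0.79],
    [0,0,0,0,0,0.1,0.79],
    [0,0,0,0,0,0.1,0.79],
    [0,0,0,0,0,0.1,0.79],
    [0,0,0,0,0,0.1,0.79],
    [0,0,0,0,0,0.1,0.79],
    [0,0,0,0,0,0.1,0.79],
  ],
)

```text
t: 19.47
eef_pos: [621.5, 106.4, 193.5]
orientation: [-0.0, -0.055, 0.998, 0.0]
wrist_force: [-2.5, -0.3, 3.2]
opening: 17.8
```

```bash
python3 -c "
from h import *
go([621.5,106.4,193.6])"
```

```text
t 19.47 pos [621.46 106.4  193.54] shift cm [-0.   -0.   -0.01] tooly yaw 96.33 tilt z [-0.  0. -1.] F [-2.45 -0.26  3.23] open 17.8
```

send_rows(
  motion=[
    [0,0,0,0,0,-0.5,0.79],
    [0,0,0,0,0,-2,0.79],
    [0,0,0,0,0,-5,0.79],
    [0,0,0,0,0,-8,0.79],
    [0,0,0,0,0,-10.5,0.79],
    [0,0,0,4,0,-10.5,0.79],
    [0,0,0,7,-2,-10.5,1],
    [0,0,0,9.98,-4,-10.5,1],
  ],
)

```text
t: 20.13
eef_pos: [526.5, 56.4, 298.5]
orientation: [0.001, -0.057, 0.998, -0.0]
wrist_force: [-0.6, -0.4, 0.6]
opening: 0.2
```

```bash
python3 -c "
from h import *
s=cam('side');go([532,8,280]);print(yel(s,(270,170,310,230)))
save(s,'s7.png',(265,160,325,220),10)"
```

```text
t 20.18 pos [521.71  48.98 298.69] shift cm [-0.6  -4.18  1.87] tooly yaw 96.02 tilt z [-0.003 -0.001 -1.   ] F [-5.78 -6.07 -1.39] open 0.2
[([297, 189, 8, 5, 19], [300.05, 191.37]), ([285, 198, 10, 9, 68], [289.38, 201.99])]
```

View pics/s7.png

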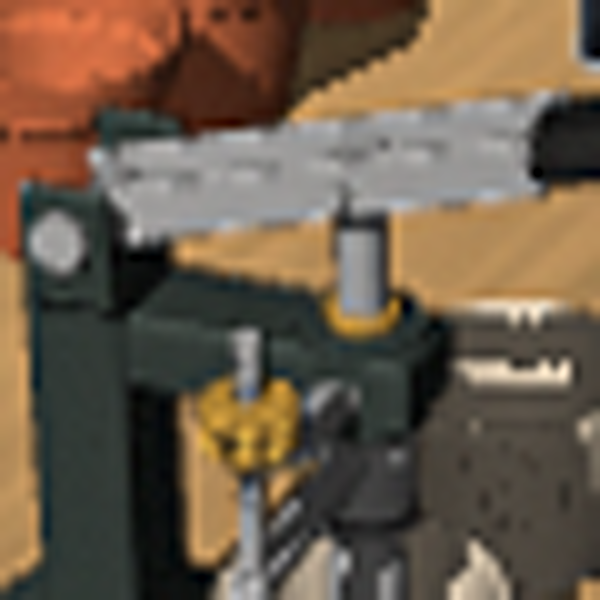

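The marker is now at full-image (289.4,202.0), 5.5 px lower, with the rod standing proud above it. The lever is up and nothing is touching the marker. Next is the check press.

send_rows(
  motion=[
    [0,0,0,0,-1.5,0,1],
    [0,0,0,0,-3.5,0,1],
    [0,0,0,0,-4.8,0.5,1],
    [0,0,0,0,-4.8,1.5,1],
    [0,0,0,0,-4.8,2,1],
    [0,0,0,0,-4.8,2,1],
    [0,0,0,0,-4.8,2,1],
    [0,0,0,0,-4.8,2,1],
  ],
)

```text
t: 20.85
eef_pos: [532.1, 9.2, 278.4]
orientation: [-0.0, -0.056, 0.998, 0.0]
wrist_force: [0.1, 0.4, -0.3]
opening: -0.4
```

```bash
python3 -c "
from h import *
go([532,8,214])"
```

```text
t 20.85 pos [532.13   9.22 278.42] shift cm [ 0.03 -0.12  6.44] tooly yaw 96.43 tilt z [-0.  0. -1.] F [ 0.13  0.41 -0.3 ] open -0.4
```

send_rows(
  motion=[
    [0,0,0,0,-0.1,0.5,1],
    [0,0,0,0,-0.1,0.8,1],
    [0,0,0,0,-0.1,1.1,1],
    [0,0,0,0,-0.1,1.4,1],
    [0,0,0,0,-0.1,1.8,1],
    [0,0,0,0,-0.1,2.2,1],
    [0,0,0,0,-0.1,2.6,1],
    [0,0,0,0,-0.1,3,1],
  ],
)

```text
t: 21.52
eef_pos: [531.9, 6.9, 248.8]
orientation: [-0.0, -0.055, 0.998, 0.0]
wrist_force: [-2.4, -1.0, 4.9]
opening: 0.1
```

send_rows(
  motion=[
    [0,0,0,0,0,0.4,1],
    [0,0,0,0,0,0.9,1],
    [0,0,0,0,0,1.4,1],
    [0,0,0,0,0,1.9,1],
    [0,0,0,0,0,2.4,1],
    [0,0,0,0,0,2.8,1],
    [0,0,0,0,0,3.2,1],
    [0,0,0,0,0,3.4,1],
  ],
)

```text
t: 22.18
eef_pos: [531.4, 6.8, 214.0]
orientation: [-0.001, -0.055, 0.998, 0.0]
wrist_force: [-4.0, -0.2, 4.8]
opening: -0.1
```

send_rows(
  motion=[
    [0,0,0,0,0,0.1,1],
    [0,0,0,0,0,0.2,1],
    [0,0,0,0,0,0.3,1],
    [0,0,0,0,0,0.4,1],
    [0,0,0,0,0,0.5,1],
    [0,0,0,0,0,0.5,1],
    [0,0,0,0,0,0.5,1],
    [0,0,0,0,0,0.5,1],
  ],
)

```text
t: 22.85
eef_pos: [532.0, 6.9, 209.7]
orientation: [-0.0, -0.055, 0.998, 0.0]
wrist_force: [-3.3, -0.9, 5.4]
opening: 0.2
```

send_rows(
  motion=[
    [0,0,0,0,0,0.05,1],
    [0,0,0,0,0,0.1,1],
    [0,0,0,0,0,0.15,1],
    [0,0,0,0,0,0.15,1],
    [0,0,0,0,0,0.15,1],
    [0,0,0,0,0,0.15,1],
    [0,0,0,0,0,0.15,1],
    [0,0,0,0,0,0.15,1],
  ],
)

```text
t: 23.52
eef_pos: [532.1, 6.8, 208.3]
orientation: [0.0, -0.055, 0.998, 0.0]
wrist_force: [-4.3, -0.6, 5.1]
opening: 0.4
```

```bash
python3 -c "
from h import *
s=cam('side');go([532,8,208]);print(yel(s,(270,170,310,230)))
P=[620.5,105,160];print('groove',proj(s,P))
print('tip',proj(s,[620.5+.11*15,105-15,160]))
save(s,'s8.png',(270,180,320,230),12)"
```

```text
t 23.57 pos [532.09   6.87 208.26] shift cm [-0.    0.11  0.03] tooly yaw 96.32 tilt z [ 0.  0. -1.] F [-4.29 -0.22  5.01] open -0.2
[([297, 190, 7, 4, 14], [299.64, 191.86]), ([285, 205, 12, 10, 75], [289.69, 210.04])]
groove [[290.06055796 209.14201294]]
tip [[292.13392934 206.59036797]]
```

View pics/s8.png

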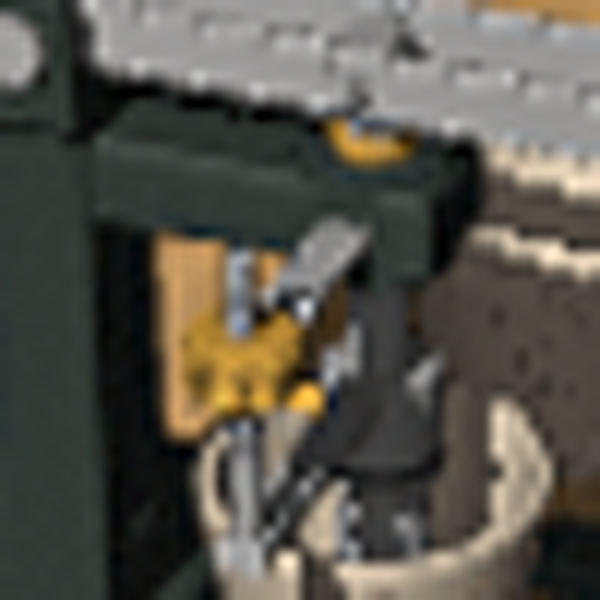

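The collar is centred near crop (242,363), full-image row 209.8, against a predicted pointer level of about 209.1. It looks roughly level but 1–2 mm low. I firm up to refine the kink, then measure the collar top directly with shut fingertips, which have no gap offset.

send_rows(
  motion=[
    [0,0,0,0,0,0.05,1],
    [0,0,0,0,0,0.1,1],
    [0,0,0,0,0,0.15,1],
    [0,0,0,0,0,0.2,1],
    [0,0,0,0,0,0.25,1],
    [0,0,0,0,0,0.25,1],
    [0,0,0,0,0,0.25,1],
    [0,0,0,0,0,0.25,1],
  ],
)

```text
t: 24.23
eef_pos: [532.1, 6.9, 206.0]
orientation: [0.0, -0.055, 0.998, 0.0]
wrist_force: [-4.9, -0.4, 6.3]
opening: -0.0
```

```bash
python3 -c "
from h import *
F=[]
for i in range(6):
    s=cam('side');q=sense();F.append([q['wrist_force'][2],q['eef_pos'][2]])
print(np.mean(F,0));go([532,8,285])
g=s['img'][196:216,284:304]
print(g.sum(2)//3)"
```

```text
[  6.67657552 206.03879319]
t 24.53 pos [532.06   6.88 206.03] shift cm [-0.01  0.11 -7.9 ] tooly yaw 96.32 tilt z [ 0.  0. -1.] F [-6.03 -1.12  6.57] open -0.2
[[ 53  53  55  53  53  55  54  54  52  54  56  59  55  49  51  53  51  61
   73  74]
 [ 52  52  54  52  54  54  55  53  55  55  53  51  50  44  45  47  52  55
   63  65]
 [ 45  48  51  50  52  51  51  54  54  52  52  51  76 107 101  62  66  49
   53  54]
 [ 65  45  30  39  47  46  50  50  50  50  47  71 131 133 137 130 100  50
   53  55]
 [135 134 133 134  97  37  46  56  41  41  56 151 137 136 142 150  67  50
   54  53]
 [150 147 150 152 143 120 121 103 129  92  93 147 135 142 162  78  27  53
   54  53]
 [150 146 145 140 124 152 126  90 147 134 128 137 140 146  93  13  14  51
   52  60]
 [154 145 140 134 111 160 131  85 145 142 141 143 141  86  47   7  20  53
   49  38]
 [152 140 138 136 106 126  84  75 163  71  73  77 113  56  48  46  45  53
   61  48]
 [149 138 137 124 104 155 123  54 120  21  78 217  65  49  50  51  60  63
   65  53]
 [149 139 129 115  95 135  90  31  61 100  77 149  39  45  49  57  62  65
   64  54]
 [147 130 121 115  83  90  96  51 108 125 113  63  43  45  56 116  58  63
   63  51]
 [146  99 116 120 113 119 125 107 123 123  97  53  43  45  90 142  52  64
   61  55]
 [146 127 131 137 119 118 117 121 135 107  96  39  51 110 132 132  51  61
   63  51]
 [146 119 104 102 122 128 125 112 131 105  60  30  78 140 140 127  45  60
   62  48]
 [144 107  85  87 137 140 103 122 131  69  21  28  71 166 150 189 155  51
   54  60]
 [146 130  77  77 149 113  74 134 109  51  39 111 126 112  82 112  99  47
   47  69]
 [151 137  87 131 162 124  92 147 116  83 121 153 157  48  40  41  45  49
   61  62]
 [154 142 132 142  93  75  75  88 107 125 125 106 102  39  46  51  48  48
   65  60]
 [132 154 145  74  92 134  36  42 121 140 143 110  49  46  51  54  37  43
   68  61]]
```

send_rows(
  motion=[
    [0,0,0,0,0,-1,1],
    [0,0,0,0,0,-3.5,1],
    [0,0,0,0,0,-6,1],
    [0,0,0,0,0,-8.4,1],
    [0,0,0,0,3,-8.4,1],
    [0,0,0,0,7,-8.4,1],
    [0,0,0,-4,8.8,-8.4,1],
    [0,0,0,-8.1,8.8,-8.4,1],
  ],
)

```text
t: 25.2
eef_pos: [601.0, 110.9, 290.3]
orientation: [0.001, -0.06, 0.998, 0.003]
wrist_force: [1.0, 0.8, 0.8]
opening: -0.1
```

send_rows(
  motion=[
    [0,0,0,0,0,0,1],
    [0,0,0,0,0,2,1],
    [0,0,0,0,0,5,1],
    [0,0,0,0,0,7.5,1],
    [0,0,0,0,0,8.5,1],
    [0,0,0,0,0,8.8,1],
    [0,0,0,0,0,8.8,1],
    [0,0,0,0,0,8.8,1],
  ],
)

```text
t: 25.87
eef_pos: [602.6, 103.3, 203.2]
orientation: [0.001, -0.055, 0.998, 0.0]
wrist_force: [-0.3, -0.2, 0.6]
opening: -0.3
```

```bash
python3 -c "
from h import *
s=cam('side');go([602.5,103,195]);print(yel(s,(270,170,310,230)))
save(s,'s9.png',(265,160,325,220),10)"
```

```text
t 25.92 pos [602.81 103.26 203.57] shift cm [ 0.04 -0.02  0.86] tooly yaw 96.32 tilt z [ 0.003  0.001 -1.   ] F [-0.27  0.65  0.09] open -0.2
[([285, 198, 10, 9, 66], [289.24, 202.18])]
```

View pics/s9.png

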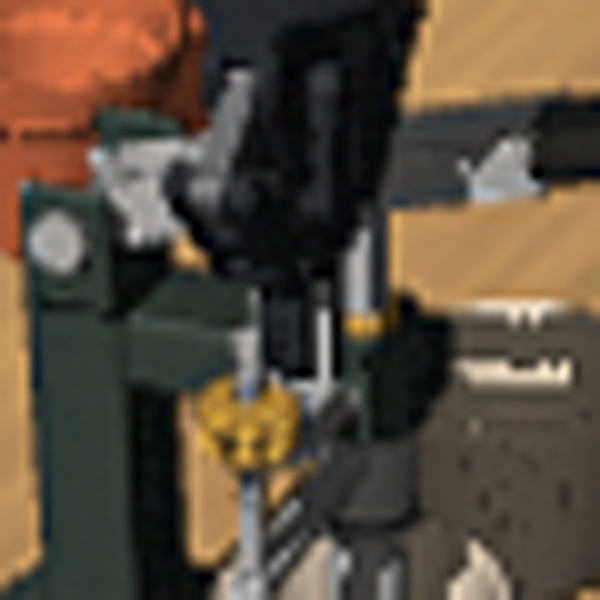

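The shut fingers stand just in front of the rod, with tips at crop (300,380), overlapping the collar top. The collar is at (250,425).

send_rows(
  motion=[
    [0,0,0,0,0,0.3,1],
    [0,0,0,0,0,0.6,1],
    [0,0,0,0,0,0.8,1],
    [0,0,0,0,0,0.9,1],
    [0,0,0,0,0,0.9,1],
    [0,0,0,0,0,0.9,1],
    [0,0,0,0,0,0.9,1],
    [0,0,0,0,0,0.9,1],
  ],
)

```text
t: 26.58
eef_pos: [601.7, 103.2, 192.7]
orientation: [0.0, -0.055, 0.998, 0.0]
wrist_force: [0.2, -0.5, 1.6]
opening: -0.0
```

send_rows(
  motion=[
    [0,0,0,0,0,0.02,1],
    [0,0,0,0,0,0.04,1],
    [0,0,0,0,0,0.06,1],
    [0,0,0,0,0,0.06,1],
    [0,0,0,0,0,0.06,1],
    [0,0,0,0,0,0.06,1],
    [0,0,0,0,0,0.06,1],
    [0,0,0,0,0,0.06,1],
  ],
)

```text
t: 27.25
eef_pos: [601.7, 103.2, 192.0]
orientation: [0.0, -0.055, 0.998, 0.0]
wrist_force: [-0.1, 0.6, 3.1]
opening: 0.5
```

send_rows(
  motion=[
    [0,0,0,0,0,-0.5,1],
    [0,0,0,0,0,-2,1],
    [0,0,0,0,0,-3.5,1],
    [0,0,0,-1,0,-3.5,0.45],
    [0,0,0,-1.85,0,-3.5,0.45],
    [0,0,0,-1.85,0,-3.5,0.45],
    [0,0,0,-1.85,0,-2.5,0.45],
    [0,0,0,-1.85,0,-1,0.45],
  ],
)

```text
t: 27.92
eef_pos: [620.3, 105.0, 201.7]
orientation: [0.0, -0.055, 0.998, 0.0]
wrist_force: [0.2, -0.9, 1.0]
opening: 47.1
```

```bash
python3 -c "
from h import *
go([620.3,105,179])"
```

```text
t 27.92 pos [620.28 105.04 201.66] shift cm [ 0.   -0.    2.27] tooly yaw 96.31 tilt z [ 0.001  0.    -1.   ] F [ 0.21 -0.94  0.97] open 47.1
```

send_rows(
  motion=[
    [0,0,0,0,0,0.6,0.45],
    [0,0,0,0,0,1.2,0.45],
    [0,0,0,0,0,1.8,0.45],
    [0,0,0,0,0,2.1,0.45],
    [0,0,0,0,0,2.1,0.45],
    [0,0,0,0,0,2.1,0.55],
    [0,0,0,0,0,2.1,0.6],
    [0,0,0,0,0,2.1,0.72],
  ],
  squeeze=20,
)

```text
t: 28.58
eef_pos: [620.4, 104.8, 181.7]
orientation: [0.001, -0.055, 0.998, -0.0]
wrist_force: [0.3, 1.7, 1.1]
opening: 26.6
```

send_rows(
  motion=[
    [0,0,0,0,0,0,0.72],
    [0,0,0,0,0,0,0.72],
    [0,0,0,0,0,0,0.72],
    [0,0,0,0,0,0,0.72],
    [0,0,0,0,0,0,0.72],
    [0,0,0,0,0,0,0.72],
    [0,0,0,0,0,0,0.72],
    [0,0,0,0,0,0,0.72],
  ],
)

```text
t: 29.25
eef_pos: [620.4, 104.9, 181.2]
orientation: [0.0, -0.055, 0.998, -0.0]
wrist_force: [1.2, -2.0, 3.5]
opening: 26.7
```

send_rows(
  motion=[
    [0,0,0,0,0,-0.1,0.72],
    [0,0,0,0,0,-0.2,0.72],
    [0,0,0,0,0,-0.3,0.72],
    [0,0,0,0,0,-0.4,0.72],
    [0,0,0,0,0,-0.5,0.72],
    [0,0,0,0,0,-0.5,0.72],
    [0,0,0,0,0,-0.5,0.72],
    [0,0,0,0,0,-0.5,0.72],
  ],
)

```text
t: 29.92
eef_pos: [620.3, 104.9, 185.5]
orientation: [0.0, -0.055, 0.998, -0.0]
wrist_force: [4.6, -2.0, -4.1]
opening: 26.8
```

```bash
python3 -c "
from h import *
s=cam('side');go([620.3,105,185]);print(yel(s,(270,170,310,230)))"
```

```text
t 29.97 pos [620.28 104.9  185.47] shift cm [-0.    0.01  0.05] tooly yaw 96.32 tilt z [ 0.001 -0.001 -1.   ] F [ 5.06 -2.33 -2.66] open 26.7
[([292, 200, 3, 6, 11], [292.64, 202.27])]
```

send_rows(
  motion=[
    [0,0,0,0,0,0,0.45],
    [0,0,0,0,0,0,0.45],
    [0,0,0,0,0,0,0.45],
    [0,0,0,0,0,-2,0.45],
    [0,0,0,0,0,-4.3,0.45],
    [0,0,0,1,0,-4.3,1],
    [0,0,0,1.85,0,-4.3,1],
    [0,0,0,1.85,0,-4.3,1],
  ],
)

```text
t: 30.63
eef_pos: [599.8, 103.4, 228.9]
orientation: [-0.001, -0.055, 0.998, 0.001]
wrist_force: [0.3, 0.6, 0.3]
opening: 11.1
```

```bash
python3 -c "
from h import *
s=cam('side');go([602,103.2,200]);print(yel(s,(270,170,310,230)))"
```

```text
t 30.68 pos [600.36 103.52 228.49] shift cm [-0.16 -0.05  2.85] tooly yaw 96.36 tilt z [-0.002  0.001 -1.   ] F [ 0.1  -0.11 -0.7 ] open 3.3
[([298, 190, 7, 4, 14], [301.0, 191.93]), ([285, 197, 10, 10, 68], [289.16, 201.35])]
```

send_rows(
  motion=[
    [0,0,0,0,0,0,1],
    [0,0,0,0,0,1,1],
    [0,0,0,0,0,2,1],
    [0,0,0,0,0,2.8,1],
    [0,0,0,0,0,3,1],
    [0,0,0,0,0,3,1],
    [0,0,0,0,0,3,1],
    [0,0,0,0,0,3,1],
  ],
)

```text
t: 31.35
eef_pos: [601.9, 103.1, 199.2]
orientation: [0.0, -0.055, 0.998, 0.0]
wrist_force: [0.9, -0.7, -0.3]
opening: -0.0
```

send_rows(
  motion=[
    [0,0,0,0,0,0.05,1],
    [0,0,0,0,0,0.1,1],
    [0,0,0,0,0,0.15,1],
    [0,0,0,0,0,0.15,1],
    [0,0,0,0,0,0.15,1],
    [0,0,0,0,0,0.15,1],
    [0,0,0,0,0,0.15,1],
    [0,0,0,0,0,0.15,1],
  ],
)

```text
t: 32.02
eef_pos: [601.6, 103.2, 197.5]
orientation: [0.0, -0.055, 0.998, 0.0]
wrist_force: [0.1, -0.4, 0.0]
opening: -0.1
```

send_rows(
  motion=[
    [0,0,0,0,0,0.05,1],
    [0,0,0,0,0,0.1,1],
    [0,0,0,0,0,0.15,1],
    [0,0,0,0,0,0.2,1],
    [0,0,0,0,0,0.2,1],
    [0,0,0,0,0,0.2,1],
    [0,0,0,0,0,0.2,1],
    [0,0,0,0,0,0.2,1],
  ],
)

```text
t: 32.68
eef_pos: [601.6, 103.2, 195.7]
orientation: [0.0, -0.055, 0.998, 0.0]
wrist_force: [-0.9, -1.1, 2.7]
opening: 0.3
```

send_rows(
  motion=[
    [0,0,0,0,0,0.05,1],
    [0,0,0,0,0,0.1,1],
    [0,0,0,0,0,0.1,1],
    [0,0,0,0,0,0.1,1],
    [0,0,0,0,0,0.1,1],
    [0,0,0,0,0,0.1,1],
    [0,0,0,0,0,0.1,1],
    [0,0,0,0,0,0.1,1],
  ],
)

```text
t: 33.35
eef_pos: [601.6, 103.2, 194.5]
orientation: [0.0, -0.055, 0.998, 0.0]
wrist_force: [-0.6, 0.1, 3.8]
opening: 0.3
```

Contact and sliding are confirmed at 194.5. I need 193.9, which is 160 + 25.9 + 8.

send_rows(
  motion=[
    [0,0,0,0,0,0.03,1],
    [0,0,0,0,0,0.06,1],
    [0,0,0,0,0,0.06,1],
    [0,0,0,0,0,0.06,1],
    [0,0,0,0,0,0.06,1],
    [0,0,0,0,0,0.06,1],
    [0,0,0,0,0,0.06,1],
    [0,0,0,0,0,0.06,1],
  ],
)

```text
t: 34.02
eef_pos: [601.6, 103.2, 193.8]
orientation: [0.0, -0.055, 0.998, 0.0]
wrist_force: [0.1, -0.4, 3.0]
opening: 0.3
```

```bash
python3 -c "
from h import *
go([532,7,285])"
```

```text
t 34.02 pos [601.59 103.17 193.78] shift cm [ 7.98 -8.79 -9.12] tooly yaw 96.33 tilt z [ 0.  0. -1.] F [ 0.06 -0.43  3.03] open 0.3
```

Set at 193.8. Now I withdraw and repeat the check press.

send_rows(
  motion=[
    [0,0,0,0,0,-1,1],
    [0,0,0,0,0,-4,1],
    [0,0,0,0,0,-7,1],
    [0,0,0,0,0,-9.5,1],
    [0,0,0,4,-2,-9.5,1],
    [0,0,0,7,-4.5,-9.5,1],
    [0,0,0,8,-7,-9.5,1],
    [0,0,0,8,-8.8,-9.5,1],
  ],
)

```text
t: 34.68
eef_pos: [529.8, 3.9, 289.9]
orientation: [0.0, -0.054, 0.999, 0.001]
wrist_force: [0.3, -0.5, 0.2]
opening: -0.1
```

send_rows(
  motion=[
    [0,0,0,0,0,0,1],
    [0,0,0,0,0,0.5,1],
    [0,0,0,0,0,1,1],
    [0,0,0,0,0,1.4,1],
    [0,0,0,0,0,1.7,1],
    [0,0,0,0,0,2,1],
    [0,0,0,0,0,2.4,1],
    [0,0,0,0,0,2.8,1],
  ],
)

```text
t: 35.35
eef_pos: [531.8, 7.4, 261.0]
orientation: [0.0, -0.056, 0.998, 0.0]
wrist_force: [-2.8, 1.3, 6.0]
opening: 0.1
```

```bash
python3 -c "
from h import *
go([532,7,212])"
```

```text
t 35.35 pos [531.8    7.43 261.05] shift cm [-0.02 -0.05  4.9 ] tooly yaw 96.37 tilt z [-0.  0. -1.] F [-2.81  1.29  5.95] open 0.1
```

send_rows(
  motion=[
    [0,0,0,0,0,0.5,1],
    [0,0,0,0,0,1.2,1],
    [0,0,0,0,0,1.9,1],
    [0,0,0,0,0,2.6,1],
    [0,0,0,0,0,3.3,1],
    [0,0,0,0,0,4,1],
    [0,0,0,0,0,4.5,1],
    [0,0,0,0,0,4.8,1],
  ],
)

```text
t: 36.02
eef_pos: [530.9, 6.7, 212.1]
orientation: [-0.001, -0.055, 0.998, -0.0]
wrist_force: [-4.9, 0.1, 5.4]
opening: 0.3
```

send_rows(
  motion=[
    [0,0,0,0,0,0.1,1],
    [0,0,0,0,0,0.2,1],
    [0,0,0,0,0,0.3,1],
    [0,0,0,0,0,0.4,1],
    [0,0,0,0,0,0.4,1],
    [0,0,0,0,0,0.4,1],
    [0,0,0,0,0,0.4,1],
    [0,0,0,0,0,0.4,1],
  ],
)

```text
t: 36.68
eef_pos: [531.8, 6.8, 209.2]
orientation: [0.0, -0.055, 0.998, 0.0]
wrist_force: [-3.9, -0.1, 4.4]
opening: 0.0
```

```bash
python3 -c "
from h import *
s=cam('side');go([532,7,205]);print(yel(s,(270,170,310,230)));save(s,'s10.png',(275,190,310,225),16)"
```

```text
t 36.73 pos [531.74   6.77 209.13] shift cm [-0.03  0.02  0.41] tooly yaw 96.32 tilt z [ 0.  0. -1.] F [-3.85 -0.42  5.57] open 0.2
[([297, 190, 8, 4, 15], [299.93, 191.8]), ([285, 205, 12, 10, 70], [289.56, 209.64])]
```

send_rows(
  motion=[
    [0,0,0,0,0,0.03,1],
    [0,0,0,0,0,0.06,1],
    [0,0,0,0,0,0.1,1],
    [0,0,0,0,0,0.1,1],
    [0,0,0,0,0,0.1,1],
    [0,0,0,0,0,0.1,1],
    [0,0,0,0,0,0.1,1],
    [0,0,0,0,0,0.1,1],
  ],
)

```text
t: 37.4
eef_pos: [531.8, 6.8, 208.2]
orientation: [0.0, -0.055, 0.998, 0.0]
wrist_force: [-4.9, -0.9, 6.2]
opening: -0.1
```

send_rows(
  motion=[
    [0,0,0,0,0,0.1,1],
    [0,0,0,0,0,0.2,1],
    [0,0,0,0,0,0.3,1],
    [0,0,0,0,0,0.3,1],
    [0,0,0,0,0,0.3,1],
    [0,0,0,0,0,0.3,1],
    [0,0,0,0,0,0.3,1],
    [0,0,0,0,0,0.3,1],
  ],
)

```text
t: 38.07
eef_pos: [531.8, 6.8, 205.6]
orientation: [0.0, -0.055, 0.998, 0.0]
wrist_force: [-5.5, -0.7, 8.2]
opening: 0.1
```

```bash
python3 -c "
from h import *
s=cam('side');go([532,7,300]);print(yel(s,(270,170,310,230)))"
```

```text
t 38.12 pos [531.81   6.78 205.56] shift cm [-0.02  0.02 -9.44] tooly yaw 96.32 tilt z [ 0.  0. -1.] F [-4.66 -0.45  7.57] open -0.0
[([298, 191, 6, 3, 12], [300.17, 192.17]), ([285, 205, 12, 10, 74], [289.68, 210.24])]
```

send_rows(
  motion=[
    [0,0,0,0,0,-0.5,1],
    [0,0,0,0,0,-1.5,1],
    [0,0,0,0,0,-3,1],
    [0,0,0,0,0,-4.5,1],
    [0,0,0,0,0,-6,1],
    [0,0,0,0,0,-7.5,1],
    [0,0,0,0,0,-9,1],
    [0,0,0,0,0,-11,1],
  ],
)

```text
t: 38.78
eef_pos: [532.0, 7.1, 315.3]
orientation: [0.0, -0.055, 0.998, -0.0]
wrist_force: [-0.0, -0.1, 0.2]
opening: 0.3
```

send_rows(
  motion=[
    [0,0,0,0,0,-1,1],
    [0,0,0,0,0,-1,1],
    [0,0,0,0,0,-1,1],
    [0,0,0,0,0,-1,1],
    [0,0,0,0,0,-1,1],
    [0,0,0,0,0,-1,1],
    [0,0,0,0,0,-1,1],
    [0,0,0,0,0,-1,1],
  ],
)

```text
t: 39.45
eef_pos: [531.6, 6.9, 324.3]
orientation: [-0.0, -0.055, 0.998, -0.0]
wrist_force: [-0.2, 0.2, -0.8]
opening: 0.1
```

```bash
python3 -c "
from h import *
s=cam('side');go([532,7,300]);print(yel(s,(270,170,310,230)))
print(ctrl.sign_off())"
```

```text
t 39.5 pos [531.67   6.9  324.51] shift cm [-0.04  0.01  2.45] tooly yaw 96.33 tilt z [-0. -0. -1.] F [-0.   -0.17  0.05] open 0.1
[([297, 189, 8, 5, 19], [300.05, 191.37]), ([285, 198, 10, 9, 68], [289.31, 202.0])]
the job is handed in; nothing more can be done
None
```

I marked the pot depth at about 25.9 mm of ram travel, set the marker to about 25.8 mm, checked it with a second press, and handed the job in at 39.5 s. One camera measurement disagrees with the marker height by about 2 mm.

- **Depth:** The lever firmed up at a paddle height of about 208 mm, which gives 25.9 mm of ram travel. The force on the paddle peaked at about 10 N, under the 16 N limit.
- **First marker setting:** I pushed the collar down with the fingers slightly open. A check press and a touch with shut fingertips showed it 1–2 mm too low, because the open fingertips reach a little further forward.
- **Reset:** I gripped the collar, lifted it about 4 mm, and pushed it down with shut fingertips until its top read 193.8 mm. That puts the groove about 25.8 mm above the pointer.
- **Final check:** The second press firmed up again at about 208 mm, and I held it to about 8 N. I then let the lever up and drew the arm clear, touching nothing.

**What disagrees:** the last side picture put the collar at row 202.0, where I expected about 201.5 after the reset. That could mean it is up to about 2 mm low, but one pixel is about 3.3 mm there, so I trusted the fingertip reading. I had no pictures left to view, so I did not confirm by eye that the final groove was level with the pointer.

I did not re-check by picture the pot or the other things after the final press. In the views up to then the pot had not shifted, and I planned no contact with anything but the lever and the marker.

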